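Line up the nesting dolls on the display board

ROBOT

A 7-joint arm with a two-finger parallel gripper is mounted at the origin on the work surface. World frame = base frame: x ahead of the robot, y to its left, z up, the work surface at z = 0. Lengths are in m, angles in rad, forces in N, time in s.
With the tool pointing down it reaches from about 0.425 to 0.8 m from the base axis. Payload 8.3 kg.
Tool frame: the origin (TCP) lies between the finger pads; the fingertips stand 8 mm ahead of it and the grasp point (between the pads) lies 11 mm behind it; z points along the fingers, y is the line along which they close (so a half turn about z gives the same grasp; the last joint's range is limited). The gripper opens to 85 mm and grips with 20 to 120 N. Pads are 22 mm wide; open, the fingers measure 114 mm over their backs; the gripper's body (76 mm by 85 mm) begins 54 mm behind the grasp point. The pads swing forward as they close: fully open they stand 13 mm farther back than shut.
Start: joints at [-1.171, 0.383, 0.016, 1.37, -0.006, 1.388, -0.046], TCP at [0.279, 0.559, 0.239] pointing down, gripper open.
Joint ranges: [-2.95, 2.95], [-0.25, 2.06], [-1.52, 1.56], [0.18, 2.33], [-1.44, 4.58], [0.02, 2.06], [-3.01, 3.01]. Speed limits (rad/s): [2.39, 2.39, 3.01, 3.01, 3.14, 3.14, 3.14].

INTERFACE

Orientations are given as a rotation vector (axis times angle).
In Python, from workcell import manip gives the robot as it stands.
- The arm moves only by the tool play_rows, never from a script. Its argument "increments" is a list of rows, each a list of 3 entries, a list of its own where there are three numbers: the shift along the tool's x, y, z in normalised numbers (1 is 300 mm), then the turn, a rotation vector about the tool's x, y, z in normalised numbers (1 is 360 degrees), then the finger opening in mm, from 0 to 85.4. In form: [[[x, y, z], [rx, ry, rz], claw], ...]. A call has 1 to 12 rows; each row is the pose to reach, as a shift and turn from the pose commanded when the call began, along the tool's axes at that moment; what a row does not reach only later rows make up. A row lasts 1/12 s, in which the tool goes at most 41.7 mm and 7.16 degrees, less where a joint would pass 70% of its speed; a pose out of reach is approached as far as the arm can. A call with a gripper value outside its range is refused whole. The fingers move at their own pace and stop on an object; the grip force is fixed at half the most. Time passes only in rows, so rows that repeat a pose let the fingers close. It gives the time, the measured TCP pose, the force, the opening and the grip force at its end, in the units of the state.
- manip.get_obs(): the state, without advancing time (a new reading comes with each control period).
- manip.snapshot(name): name is "side" or "top" or "wrist"; returns (picture, depth): 400x640x3 uint8, blue, green, red; 400x640 float32, m along the optical axis (not along the pixel's ray), 0 where there is no reading.
- manip.get_calibration(name): a dict with "fx", "fy", "cx", "cy" (pixels), "origin" and "rotation" of the camera in the world; the wrist camera has in their place "mount" (4x4, takes a point from camera to tool coordinates, whose origin is the TCP and whose axes are the flange's). Camera axes: x right, y down, z forward; pixel columns grow to the right and rows downward; lengths in m; the calibration is good to about 2 mm. A picture is of the moment at which its call begins: read the wrist's pose just before it. get_calibration takes no time and is no camera call.
- manip.sign_off(): hands the job in; it is judged then, once.
The state is a dict: "t": time; "joint_pos": joint angles; "joint_velocities": joint speeds; "effort": joint torques, N m; "tool_pos": TCP position; "tool_rot": TCP orientation; "ft_force": force on the tool from outside, world axes, zero at the start; "wrist_torque": the same for the moment, N m; "finger_gap": opening from 0.0 (shut) to 1.0 (fully open); "gripper_force": force on a finger pad.
Only numpy, scipy, OpenCV 4.12 (cv2) and the standard library are available. Lean on these libraries where they do the work, as an engineer would, in place of code of your own. Each camera call takes 0.05 s, during which the arm holds its last target. There are 200 camera calls.

TASK

Finish the row of nesting dolls on the display board: the biggest one already stands at one end, so stand the other four on the four free green felt spots in order of height, the tallest next to the biggest and the smallest farthest from it. Stand each one upright in the middle of its spot, setting it down rather than dropping it, and do not knock any doll over or shift the biggest one.

Things in the scene. Friction and masses are not known exactly. Their poses are not given: they have to be found in the camera images.
- doll_red: The tallest of the four dolls to be placed: red headscarf, blue dress, cream apron. Lacquered wooden nesting doll, loose, upright, 118 mm tall; belly 58 mm wide at a third of its height, flat base 42 mm. Grip from above across the round head: 42 mm wide at 97 mm above the base; neck 38 mm at 83 mm, shoulders widen below it. Origin: centre of underside; z up, x to the face.
- doll_green: The second tallest of the four: green headscarf, yellow dress, red apron. Lacquered wooden nesting doll, loose, upright, 96 mm tall; belly 48 mm wide at a third of its height, flat base 35 mm. Grip from above across the round head: 35 mm wide at 79 mm above the base; neck 32 mm at 67 mm, shoulders widen below it. Origin: centre of underside; z up, x to the face.
- doll_blue: The third tallest of the four: blue headscarf, red dress, cream apron. Lacquered wooden nesting doll, loose, upright, 76 mm tall; belly 39 mm wide at a third of its height, flat base 28 mm. Grip from above across the round head: 28 mm wide at 62 mm above the base; neck 26 mm at 53 mm, shoulders widen below it. Origin: centre of underside; z up, x to the face.
- doll_purple: The smallest of the four: purple headscarf, green dress, yellow apron. Lacquered wooden nesting doll, loose, upright, 58 mm tall; belly 32 mm wide at a third of its height, flat base 23 mm. Grip from above across the round head: 23 mm wide at 48 mm above the base; neck 21 mm at 41 mm, shoulders widen below it. Origin: centre of underside; z up, x to the face.
- biggest: The biggest doll of the set, already in its place at one end of the display board (either end): yellow headscarf, red dress, 146 mm tall, 72 mm wide, head 52 mm wide. Loose; leave it where it is. Origin: centre of its underside; z up.
- board: Display board: pale plank fixed on the bench, 110 mm deep (x), 500 mm long (y), 20 mm thick. Six dark-green felt spots lie flush along its centre line, 82 mm apart; the biggest doll stands on one end spot, a painted egg on a foot (80 mm tall, 48 wide, bystander) on the other; four are free. Origin: centre of underside, on the bench; z up.
- pad_1: Free round felt spot, dark green, 56 mm across, flush in the board's top, number 1 of the four from the board's +y end (+123 mm along the board's y). Which doll belongs on it depends on where the biggest doll stands. Origin: centre of the spot, at the board's top, 20 mm above the bench; axes as the board's.
- pad_2: Free round felt spot, dark green, 56 mm across, flush in the board's top, number 2 of the four from the board's +y end (+41 mm along the board's y). Which doll belongs on it depends on where the biggest doll stands. Origin: centre of the spot, at the board's top, 20 mm above the bench; axes as the board's.
- pad_3: Free round felt spot, dark green, 56 mm across, flush in the board's top, number 3 of the four from the board's +y end (-41 mm along the board's y). Which doll belongs on it depends on where the biggest doll stands. Origin: centre of the spot, at the board's top, 20 mm above the bench; axes as the board's.
- pad_4: Free round felt spot, dark green, 56 mm across, flush in the board's top, number 4 of the four from the board's +y end (-123 mm along the board's y). Which doll belongs on it depends on where the biggest doll stands. Origin: centre of the spot, at the board's top, 20 mm above the bench; axes as the board's.

How it is judged:
At the end, for the whole second after the job is handed in: The four dolls stand on the four free spots in falling order of height from the biggest doll, each base centre within 13 mm of the centre of its spot and resting on the board, upright within 7 degrees, released and still; the biggest doll is upright and within 15 mm of where it stood (((horizontal distance between biggest and pad_1 below 0.12 m and horizontal distance between doll_red and pad_1 below 0.013 m and z of doll_red in the frame of pad_1 between -0.005 and 0.008 m and horizontal distance between doll_green and pad_2 below 0.013 m and z of doll_green in the frame of pad_2 between -0.005 and 0.008 m and horizontal distance between doll_blue and pad_3 below 0.013 m and z of doll_blue in the frame of pad_3 between -0.005 and 0.008 m and horizontal distance between doll_purple and pad_4 below 0.013 m and z of doll_purple in the frame of pad_4 between -0.005 and 0.008 m) or (horizontal distance between biggest and pad_4 below 0.12 m and horizontal distance between doll_red and pad_4 below 0.013 m and z of doll_red in the frame of pad_4 between -0.005 and 0.008 m and horizontal distance between doll_green and pad_3 below 0.013 m and z of doll_green in the frame of pad_3 between -0.005 and 0.008 m and horizontal distance between doll_blue and pad_2 below 0.013 m and z of doll_blue in the frame of pad_2 between -0.005 and 0.008 m and horizontal distance between doll_purple and pad_1 below 0.013 m and z of doll_purple in the frame of pad_1 between -0.005 and 0.008 m)) and angle between each of doll_red, doll_green, doll_blue, doll_purple, biggest's own z axis and vertical below 0.12 rad and linear speed of each of doll_red, doll_green, doll_blue, doll_purple below 0.02 m/s and contact force between each of doll_red, doll_green, doll_blue, doll_purple and the fingers below 0.05 N and distance of biggest from where it was at the start of the episode below 0.015 m); the robot touches nothing.
It fails at once if a doll is knocked over (leans by more than 40 degrees) (angle between any of doll_red, doll_green, doll_blue, doll_purple, biggest's own z axis and vertical above 0.7 rad).
It fails at once if the biggest doll is shifted by more than 15 mm (distance of biggest from where it was at the start of the episode above 0.015 m).
It fails at once if a doll is dropped: let go while its base is more than 12 mm above the top of the board ((z of doll_red in the frame of board above 0.032 m and contact force between doll_red and the fingers below 0.01 N) or (z of doll_green in the frame of board above 0.032 m and contact force between doll_green and the fingers below 0.01 N) or (z of doll_blue in the frame of board above 0.032 m and contact force between doll_blue and the fingers below 0.01 N) or (z of doll_purple in the frame of board above 0.032 m and contact force between doll_purple and the fingers below 0.01 N)).
It also fails if it takes over 115 s, if anything falls off the work surface, if the arm or the gripper's body presses on something with over 40 N, if the wrist force passes 120 N, or if a joint passes its speed limit or range.

## Working session

There is one attempt and no reset: what is moved stays moved. The work goes in short steps, Python scripts to look and compute and a tool call to move; the robot and the scene stay as the last step left them, time stands still between calls to the robot, and variables do not carry over. Pictures are saved under pics/ and viewed, at most 14 in all, crops included, and the job is handed in when it is done.

Besides the shell and the picture viewer there is one more tool, called after "Emit:" in YAML: its name, and indented under it one key for each argument. play_rows: Moves the arm, as the interface text tells. Its arguments: {"type":"object","properties":{"increments":{"type":"array"}},"required":["increments"]}

```bash
mkdir -p pics; python3 - <<'E'
from workcell import manip
import cv2, numpy as np, json
o=manip.get_obs(); print(o['t'],o['tool_pos'],o['tool_rot'],o['finger_gap'])
for n in ('side','top','wrist'):
    c=manip.get_calibration(n); print(n,{k:np.round(v,4).tolist() for k,v in c.items()})
    p,d=manip.snapshot(n); cv2.imwrite(f'pics/{n}0.png',p); np.save(f'{n}0.npy',d)
E
```

```text
0.0 [0.27879584 0.55885528 0.23830931] [-7.20267874e-01 -3.05751174e+00  2.87935183e-03] 1.000630588756408
side {'fx': 401.734, 'fy': 401.734, 'cx': 320.2869, 'cy': 202.6266, 'origin': [0.2259, -0.5014, 0.6328], 'rotation': [-2.235, 0.7245, -0.2862]}
top {'fx': 429.0591, 'fy': 429.0591, 'cx': 324.3687, 'cy': 208.5405, 'origin': [0.4503, 0.002, 0.9785], 'rotation': [-2.1397, 2.1863, -0.1098]}
wrist {'fx': 297.3026, 'fy': 297.3026, 'cx': 322.0781, 'cy': 202.7159, 'mount': [[-0.0008, -0.9605, -0.2782, 0.0708], [1.0, -0.0006, -0.0009, -0.0012], [0.0007, -0.2782, 0.9605, -0.1344], [0.0, 0.0, 0.0, 1.0]]}
```

View pics/top0.png

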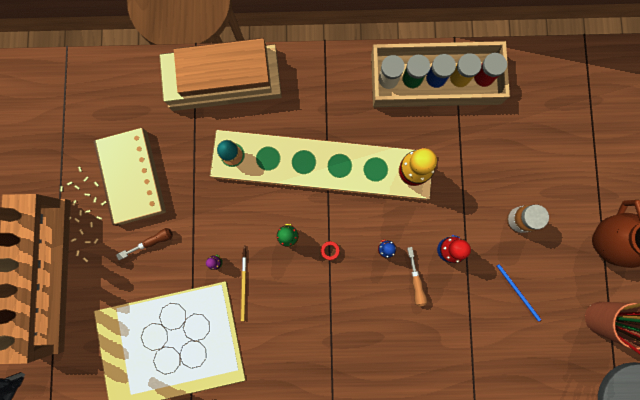

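View pics/side0.png

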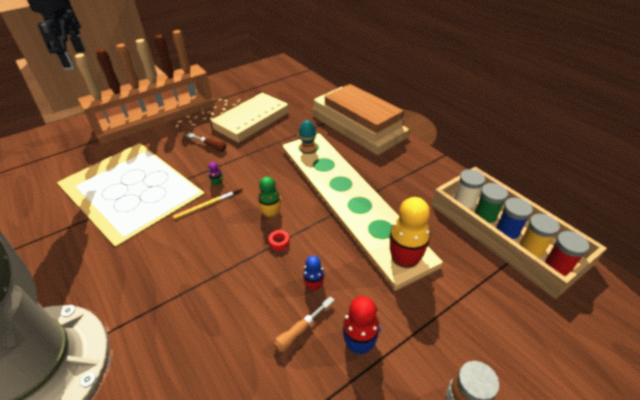

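The top view shows red (455,249), blue (388,249), green (287,235) and purple (214,262). The free pads are at (268,158), (304,162), (340,166) and (376,169). The biggest doll stands at the right end (420,165) and the egg at the left (230,150). The side view agrees. Next I'll measure positions with both cameras.

```bash
cat > h.py <<'E'
import numpy as np, cv2
from workcell import manip
from scipy.spatial.transform import Rotation as R
from scipy.optimize import least_squares
def cloud(n,d,obs=None):
    c=manip.get_calibration(n); v,u=np.mgrid[:400,:640]
    P=np.stack([(u-c['cx'])/c['fx']*d,(v-c['cy'])/c['fy']*d,d],-1)
    if n=='wrist':
        M=np.array(c['mount']); P=P@M[:3,:3].T+M[:3,3]
        return P@R.from_rotvec(obs['tool_rot']).as_matrix().T+obs['tool_pos']
    r=np.array(c['rotation']); m=R.from_rotvec(r).as_matrix() if r.size==3 else r
    P=P@m.T+np.array(c['origin']); P[d==0]=np.nan; return P
def circ(p,r):
    return least_squares(lambda q:np.hypot(p[:,0]-q[0],p[:,1]-q[1])-r,p.mean(0)[:2],loss='soft_l1',f_scale=.002)
# name: approx top pixel, height, head dia, head h, belly dia, belly h
D=dict(red=(455,249,.118,.042,.097,.058),green=(287,235,.096,.035,.079,.048),blue=(388,249,.076,.028,.062,.039),purple=(214,262,.058,.023,.048,.032))
E
python3 - <<'E'
from h import *
C={n:cloud(n,np.load(n+'0.npy')) for n in('top','side')}
for n in C: I=cv2.imread(f'pics/{n}0.png'); print(n,'bench z',np.nanmedian(C[n][...,2]))
D['biggest']=(422,162,.146,.052,.120,.072);D['egg']=(229,150,.08,.048,.05,.048)
for k,(u,v,H,hd,hh,bd) in D.items():
    a=np.nanmedian(C['top'][v-2:v+3,u-2:u+3].reshape(-1,3),0)
    b=.02 if k in('biggest','egg') else 0
    for n in C:
        p=C[n].reshape(-1,3); p=p[np.hypot(p[:,0]-a[0],p[:,1]-a[1])<.045]
        s=p[abs(p[:,2]-b-hh)<.005]; s2=p[abs(p[:,2]-b-H/3)<.006]
        out=[]
        for q,r in((s,hd/2),(s2,bd/2)):
            if len(q)>4: f=circ(q,r); out.append((np.round(f.x,4).tolist(),len(q),round(float(np.median(abs(f.fun))),4)))
        print(k,n,'ztop',np.round(np.nanpercentile(p[:,2],99.5),4),*out)
for n in C:
    I=cv2.imread(f'pics/{n}0.png'); h=cv2.cvtColor(I,cv2.COLOR_BGR2HSV)
    m=((h[...,0]>55)&(h[...,0]<85)&(h[...,1]>150)&(abs(C[n][...,2]-.02)<.012)).astype(np.uint8)
    N,L,S,ce=cv2.connectedComponentsWithStats(m)
    for i in range(1,N):
        if S[i,4]>150:
            q=C[n][L==i]; print(n,S[i,4],ce[i].round(1),np.round(np.nanmean(q,0),4),'mid',np.round((np.nanmax(q,0)+np.nanmin(q,0))/2,4),np.round(np.nanmax(q,0)-np.nanmin(q,0),4))
E
```

```text
top bench z -6.21908198604193e-05
side bench z 0.0014957827507801613
red top ztop 0.118 ([0.4567, -0.2693], 50, 0.0005) ([0.4572, -0.2689], 46, 0.0004)
red side ztop 0.1182 ([0.4595, -0.2663], 111, 0.0003) ([0.4595, -0.2666], 134, 0.0003)
green top ztop 0.0954 ([0.4943, 0.0898], 24, 0.0008) ([0.4957, 0.0892], 16, 0.0006)
green side ztop 0.0968 ([0.4976, 0.091], 66, 0.0006) ([0.4974, 0.0908], 90, 0.0006)
blue top ztop 0.0752 ([0.4613, -0.1282], 21, 0.0006) ([0.462, -0.1286], 16, 0.0005)
blue side ztop 0.0767 ([0.4639, -0.1265], 55, 0.0004) ([0.4641, -0.1263], 68, 0.0003)
purple top ztop 0.0577 ([0.4401, 0.2548], 38, 0.001) ([0.4404, 0.2544], 22, 0.0004)
purple side ztop 0.0586 ([0.4427, 0.2559], 35, 0.0009) ([0.4434, 0.2559], 57, 0.0006)
biggest top ztop 0.1652 ([0.6328, -0.1927], 53, 0.0004) ([0.6323, -0.1926], 39, 0.0002)
biggest side ztop 0.1658 ([0.635, -0.1906], 133, 0.0005) ([0.6347, -0.1906], 150, 0.0005)
egg top ztop 0.0988 ([0.6833, 0.2167], 52, 0.0006)
egg side ztop 0.1 ([0.6855, 0.2182], 68, 0.001) ([0.6886, 0.2229], 40, 0.0019)
top 383 [267.6 158.1] [0.6723 0.1337 0.02  ] mid [0.6723 0.1338 0.0208] [0.0491 0.0488 0.0095]
top 387 [303.4 161.7] [0.6621 0.0523 0.0201] mid [0.6625 0.0522 0.0197] [0.0495 0.0482 0.0111]
top 390 [339.3 165.4] [ 0.6518 -0.029   0.0202] mid [ 0.6516 -0.0285  0.0202] [0.0496 0.0501 0.0096]
top 395 [375.2 169. ] [ 0.6416 -0.1103  0.0204] mid [ 0.6418 -0.1099  0.0212] [0.0515 0.0505 0.0116]
```

Both views agree to about 2 mm and the heights match the text. The biggest is at the −y end, so purple goes to pad 1, blue to pad 2, green to pad 3 and red to pad 4. I'll average the two cameras and keep one yaw throughout, closing across the board. Purple goes first.

```bash
cat > g.py <<'E'
import sys
from h import *
# averaged positions
P=dict(red=(.4582,-.2677),green=(.4962,.0903),blue=(.4628,-.1274),purple=(.4416,.2553),
 p1=(.6735,.1347),p2=(.6633,.0533),p3=(.6530,-.0280),p4=(.6428,-.1093))
yv=np.array([.9921,-.1252,0]);z=np.array([0,0,-1.]);Rt=np.stack([np.cross(yv,z),yv,z],1)
o=manip.get_obs();Ro=R.from_rotvec(o['tool_rot']).as_matrix()
print('t',round(o['t'],2),'pos',o['tool_pos'].round(4),'gap',round(o['finger_gap']*85.4,1),'F',o['ft_force'].round(1))
print('turn',np.degrees(R.from_matrix(Ro.T@Rt).as_rotvec()).round(2))
p=np.array(o['tool_pos'])
for a in sys.argv[1:]:
    n,h=a.split(':'); q=np.array([*P[n],float(h)]); print(a,'shift mm',(Ro.T@(q-p)*1000).round(1))
E
python3 g.py purple:.15 purple:.037
```

```text
t 0.15 pos [0.2788 0.5589 0.2385] gap 85.5 F [-0.  -0.1  0.8]
turn [-8.000e-02  5.000e-02  7.068e+01]
purple:.15 shift mm [-281.2 -198.9   88.8]
purple:.037 shift mm [-281.2 -198.7  201.8]
```

Units first: shifts go in shares of 300 mm and turns go in shares of 360 degrees. So -281 mm / 300 = -0.9367, -100 mm / 300 = -0.3333, 70.7 degrees / 360 = 0.1964.

Emit:
play_rows:
  increments:
    - [[-0.0933,-0.0667,0.03],[0,0,0.0194],85]
    - [[-0.1867,-0.1333,0.06],[0,0,0.0389],85]
    - [[-0.28,-0.2,0.09],[0,0,0.0583],85]
    - [[-0.3733,-0.2667,0.12],[0,0,0.0778],85]
    - [[-0.4667,-0.3333,0.15],[0,0,0.0972],85]
    - [[-0.56,-0.4,0.18],[0,0,0.1167],85]
    - [[-0.6533,-0.4633,0.2067],[0,0,0.1361],70]
    - [[-0.7467,-0.53,0.2367],[0,0,0.1556],70]
    - [[-0.84,-0.5967,0.2667],[0,0,0.175],70]
    - [[-0.9367,-0.6633,0.2967],[0,0,0.1964],70]
    - [[-0.9367,-0.6633,0.2967],[0,0,0.1964],70]
    - [[-0.9367,-0.6633,0.2967],[0,0,0.1964],70]

```text
t: 1.15
tool_pos: [0.4423, 0.2531, 0.1497]
tool_rot: [2.362, 2.071, -0.002]
ft_force: [-1.0, 0.9, -0.1]
finger_gap: 0.821
gripper_force: 0.0
```

```bash
python3 g.py purple:.15 purple:.037; python3 - <<'E'
from h import *
o=manip.get_obs(); p,d=manip.snapshot('wrist'); cv2.imwrite('pics/w1.png',p)
c=cloud('wrist',d,o).reshape(-1,3); c=c[d.ravel()>0]
c=c[np.hypot(c[:,0]-.4416,c[:,1]-.2553)<.03]
for h,r in((.048,.0115),(.0193,.016)):
    s=c[abs(c[:,2]-h)<.004]; print(len(s), circ(s,r).x if len(s)>5 else 0)
print(np.percentile(c[:,2],[1,99.5]))
E
```

```text
t 1.15 pos [0.4423 0.2531 0.1497] gap 70.2 F [-1.   0.9 -0.1]
turn [-0.04  0.08 -0.32]
purple:.15 shift mm [ 2.  -1.  -0.3]
purple:.037 shift mm [  2.2  -0.9 112.7]
135 [0.43981515 0.25407349]
56 [0.44040313 0.254166  ]
[-0.00112944  0.24087471]
```

In the tool's units: 112 mm / 300 = 0.3733, 107 mm / 300 = 0.3567.

Emit:
play_rows:
  increments:
    - [[0,0,0.0833],[0,0,0],60]
    - [[0,0,0.1667],[0,0,0],60]
    - [[0,0,0.25],[0,0,0],60]
    - [[0,0,0.3167],[0,0,0],55]
    - [[0,0,0.3567],[0,0,0],50]
    - [[0,0,0.3733],[0,0,0],45]
    - [[0,0,0.3733],[0,0,0],35]
    - [[0,0,0.3733],[0,0,0],25]
    - [[0,0,0.3733],[0,0,0],20]
    - [[0,0,0.3733],[0,0,0],15]
    - [[0,0,0.3733],[0,0,0],10]
    - [[0,0,0.3733],[0,0,0],10]

```text
t: 2.2
tool_pos: [0.4419, 0.256, 0.0389]
tool_rot: [-2.357, -2.077, -0.002]
ft_force: [0.3, -0.1, 0.9]
finger_gap: 0.263
gripper_force: 55.9
```

```bash
python3 g.py purple:.037 p1:.15
```

```text
t 2.2 pos [0.4419 0.256  0.0389] gap 22.5 F [ 0.3 -0.1  0.9]
turn [ 0.04 -0.05 -0.02]
purple:.037 shift mm [-0.7 -0.2  1.9]
p1:.15 shift mm [ -91.2  245.1 -111. ]
```

Gripped at 22.5 mm. Now lift and carry to pad 1.

In the tool's units: 245 mm / 300 = 0.8167, -111 mm / 300 = -0.37.

Emit:
play_rows:
  increments:
    - [[0,0,-0.0333],[0,0,0],10]
    - [[0,0,-0.1],[0,0,0],10]
    - [[0,0,-0.2],[0,0,0],10]
    - [[0,0,-0.3],[0,0,0],10]
    - [[-0.0333,0.0833,-0.3667],[0,0,0],10]
    - [[-0.0733,0.2,-0.37],[0,0,0],10]
    - [[-0.12,0.3167,-0.37],[0,0,0],10]
    - [[-0.1667,0.4333,-0.37],[0,0,0],10]
    - [[-0.21,0.55,-0.37],[0,0,0],10]
    - [[-0.25,0.6667,-0.37],[0,0,0],10]
    - [[-0.2833,0.7667,-0.37],[0,0,0],10]
    - [[-0.3033,0.8167,-0.37],[0,0,0],10]

```text
t: 3.2
tool_pos: [0.6759, 0.1312, 0.1498]
tool_rot: [2.358, 2.072, -0.001]
ft_force: [-1.0, -0.2, -0.6]
finger_gap: 0.26
gripper_force: 55.6
```

Emit:
play_rows:
  increments:
    - [[0,0,0],[0,0,0],10]
    - [[0,0,0],[0,0,0],10]
    - [[0,0,0],[0,0,0],10]
    - [[0,0,0],[0,0,0],10]

```text
t: 3.53
tool_pos: [0.6724, 0.1361, 0.1497]
tool_rot: [-2.354, -2.079, -0.001]
ft_force: [0.6, 0.5, -0.4]
finger_gap: 0.267
gripper_force: 55.7
```

```bash
python3 g.py p1:.061 p1:.0589; python3 - <<'E'
from h import *
o=manip.get_obs(); p,d=manip.snapshot('side'); cv2.imwrite('pics/s1.png',p[60:300,180:500])
E
```

```text
t 3.53 pos [0.6724 0.1361 0.1497] gap 22.8 F [ 0.6  0.5 -0.4]
turn [-0.03 -0.05  0.08]
p1:.061 shift mm [-1.4  1.3 88.7]
p1:.0589 shift mm [-1.4  1.3 90.8]
```

View pics/s1.png

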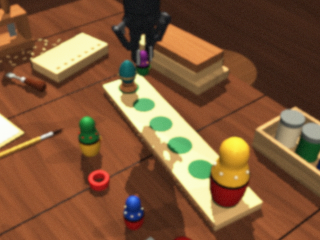

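The doll hangs upright in the gripper over pad 1, at about (143,68) in the crop. Lower it.

In the tool's units: 90 mm / 300 = 0.3, 89 mm / 300 = 0.2967.

Emit:
play_rows:
  increments:
    - [[0,0,0.0667],[0,0,0],10]
    - [[0,0,0.1333],[0,0,0],10]
    - [[0,0,0.2],[0,0,0],10]
    - [[0,0,0.25],[0,0,0],10]
    - [[0,0,0.2733],[0,0,0],10]
    - [[0,0,0.2833],[0,0,0],10]
    - [[0,0,0.29],[0,0,0],10]
    - [[0,0,0.2933],[0,0,0],10]
    - [[0,0,0.2967],[0,0,0],10]
    - [[0,0,0.3],[0,0,0],10]
    - [[0,0,0.3],[0,0,0],10]
    - [[0,0,0.3],[0,0,0],10]

```text
t: 4.58
tool_pos: [0.6734, 0.1347, 0.0597]
tool_rot: [2.357, 2.077, 0.001]
ft_force: [0.5, 1.1, -0.0]
finger_gap: 0.266
gripper_force: 55.7
```

```bash
python3 g.py p1:.0589
```

```text
t 4.58 pos [0.6734 0.1347 0.0597] gap 22.8 F [ 0.5  1.1 -0. ]
turn [ 0.02 -0.01 -0.03]
p1:.0589 shift mm [0.  0.1 0.8]
```

In the tool's units: -110 mm / 300 = -0.3667, -75 mm / 300 = -0.25.

Emit:
play_rows:
  increments:
    - [[0,0,0.0033],[0,0,0],10]
    - [[0,0,0.0033],[0,0,0],10]
    - [[0,0,0.0033],[0,0,0],24]
    - [[0,0,0.0033],[0,0,0],27]
    - [[0,0,0.0033],[0,0,0],32]
    - [[0,0,0.0033],[0,0,0],40]
    - [[0,0,0.0033],[0,0,0],50]
    - [[0,0,0.0033],[0,0,0],50]
    - [[0,0,-0.0333],[0,0,0],50]
    - [[0,0,-0.1167],[0,0,0],50]
    - [[0,0,-0.25],[0,0,0],50]
    - [[0,0,-0.3667],[0,0,0],50]

```text
t: 5.58
tool_pos: [0.6728, 0.1345, 0.1712]
tool_rot: [-2.357, -2.077, 0.002]
ft_force: [1.6, 0.5, 1.2]
finger_gap: 0.584
gripper_force: 0.0
```

```bash
python3 g.py blue:.17 blue:.051; python3 - <<'E'
from h import *
o=manip.get_obs(); p,d=manip.snapshot('wrist'); cv2.imwrite('pics/w2.png',p)
E
```

```text
t 5.58 pos [0.6728 0.1345 0.1712] gap 49.8 F [1.6 0.5 1.2]
turn [-0.04  0.04 -0.04]
blue:.17 shift mm [-286.2 -175.4    1.5]
blue:.051 shift mm [-286.2 -175.3  120.5]
```

View pics/w2.png

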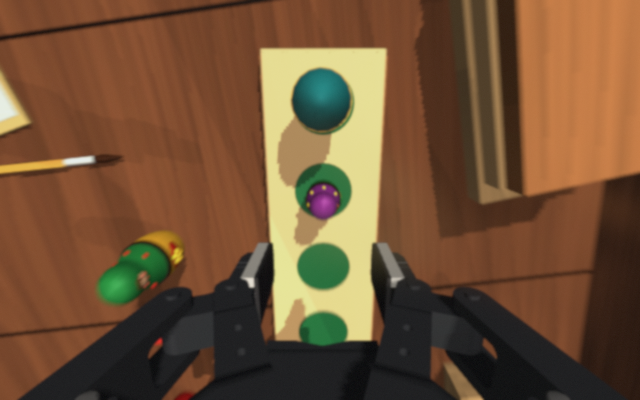

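Purple stands upright on pad 1, doll at (323,200) and pad at (323,192). Blue next.

In the tool's units: -286 mm / 300 = -0.9533, -175 mm / 300 = -0.5833.

Emit:
play_rows:
  increments:
    - [[-0.05,-0.03,0],[0,0,0],55]
    - [[-0.1333,-0.0833,0],[0,0,0],60]
    - [[-0.2333,-0.1433,0],[0,0,0],65]
    - [[-0.3333,-0.2033,0],[0,0,0],65]
    - [[-0.4367,-0.2667,0],[0,0,0],65]
    - [[-0.54,-0.33,0],[0,0,0],65]
    - [[-0.6433,-0.3933,0],[0,0,0],65]
    - [[-0.7467,-0.4567,0],[0,0,0],65]
    - [[-0.8433,-0.5167,0],[0,0,0],65]
    - [[-0.9133,-0.56,0],[0,0,0],65]
    - [[-0.9533,-0.5833,0],[0,0,0],65]
    - [[-0.9533,-0.5833,0.0033],[0,0,0],65]

```text
t: 6.63
tool_pos: [0.4624, -0.13, 0.1693]
tool_rot: [2.361, 2.071, 0.002]
ft_force: [-0.1, -0.6, 0.2]
finger_gap: 0.76
gripper_force: 0.0
```

In the tool's units: 119 mm / 300 = 0.3967, 114 mm / 300 = 0.38.

Emit:
play_rows:
  increments:
    - [[0,0,0.0833],[0,0,0],60]
    - [[0,0,0.1667],[0,0,0],60]
    - [[0,0,0.2667],[0,0,0],60]
    - [[0,0,0.3433],[0,0,0],55]
    - [[0,0,0.38],[0,0,0],50]
    - [[0,0,0.3967],[0,0,0],45]
    - [[0,0,0.3967],[0,0,0],38]
    - [[0,0,0.3967],[0,0,0],31]
    - [[0,0,0.3967],[0,0,0],25]
    - [[0,0,0.3967],[0,0,0],15]
    - [[0,0,0.3967],[0,0,0],15]
    - [[0,0,0.3967],[0,0,0],15]

```text
t: 7.63
tool_pos: [0.4644, -0.1271, 0.0501]
tool_rot: [2.356, 2.077, 0.002]
ft_force: [0.7, 0.4, 2.3]
finger_gap: 0.33
gripper_force: 56.0
```

```bash
python3 g.py blue:.051 p2:.17 p2:.072
```

```text
t 7.63 pos [ 0.4644 -0.1271  0.0501] gap 28.2 F [0.7 0.4 2.3]
turn [ 0.09 -0.01 -0.02]
blue:.051 shift mm [-0.5 -1.5 -0.9]
p2:.17 shift mm [ 204.   174.9 -119.6]
p2:.072 shift mm [203.9 174.7 -21.6]
```

In the tool's units: 204 mm / 300 = 0.68, 175.5 mm / 300 = 0.585.

Emit:
play_rows:
  increments:
    - [[0,0,-0.0333],[0,0,0],15]
    - [[0,0,-0.1167],[0,0,0],15]
    - [[0,0,-0.2333],[0,0,0],15]
    - [[0.0267,0.0233,-0.3333],[0,0,0],15]
    - [[0.1,0.0867,-0.39],[0,0,0],15]
    - [[0.1933,0.1667,-0.3967],[0,0,0],15]
    - [[0.2933,0.2533,-0.3967],[0,0,0],15]
    - [[0.3933,0.3367,-0.3967],[0,0,0],15]
    - [[0.4933,0.4233,-0.3967],[0,0,0],15]
    - [[0.5867,0.5033,-0.3967],[0,0,0],15]
    - [[0.6533,0.56,-0.3967],[0,0,0],15]
    - [[0.68,0.585,-0.3967],[0,0,0],15]

```text
t: 8.63
tool_pos: [0.665, 0.0583, 0.1681]
tool_rot: [-2.351, -2.083, -0.001]
ft_force: [-0.7, -0.2, -1.2]
finger_gap: 0.332
gripper_force: 55.8
```

Emit:
play_rows:
  increments:
    - [[0,0,0],[0,0,0],15]
    - [[0,0,0],[0,0,0],15]
    - [[0,0,0.0833],[0,0,0],15]
    - [[0,0,0.1667],[0,0,0],15]
    - [[0,0,0.25],[0,0,0],15]
    - [[0,0,0.2933],[0,0,0],15]
    - [[0,0,0.31],[0,0,0],15]
    - [[0,0,0.3167],[0,0,0],15]
    - [[0,0,0.3233],[0,0,0],15]
    - [[0,0,0.3267],[0,0,0],15]
    - [[0,0,0.3267],[0,0,0],15]
    - [[0,0,0.3267],[0,0,0],15]

```text
t: 9.63
tool_pos: [0.664, 0.0533, 0.0713]
tool_rot: [2.356, 2.077, 0.002]
ft_force: [0.4, -0.2, -1.3]
finger_gap: 0.33
gripper_force: 55.8
```

```bash
python3 g.py p2:.0705
```

```text
t 9.63 pos [0.664  0.0533 0.0713] gap 28.2 F [ 0.4 -0.2 -1.3]
turn [ 0.08 -0.02 -0.02]
p2:.0705 shift mm [-0.1 -0.7  0.8]
```

In the tool's units: -110 mm / 300 = -0.3667, -75 mm / 300 = -0.25.

Emit:
play_rows:
  increments:
    - [[0,0,0.0033],[0,0,0],15]
    - [[0,0,0.0033],[0,0,0],15]
    - [[0,0,0.0033],[0,0,0],29]
    - [[0,0,0.0033],[0,0,0],32]
    - [[0,0,0.0033],[0,0,0],38]
    - [[0,0,0.0033],[0,0,0],46]
    - [[0,0,0.0033],[0,0,0],56]
    - [[0,0,0.0033],[0,0,0],56]
    - [[0,0,-0.0333],[0,0,0],56]
    - [[0,0,-0.1167],[0,0,0],56]
    - [[0,0,-0.25],[0,0,0],56]
    - [[0,0,-0.3667],[0,0,0],56]

```text
t: 10.63
tool_pos: [0.663, 0.0531, 0.1822]
tool_rot: [-2.357, -2.077, 0.002]
ft_force: [0.9, -0.6, 0.8]
finger_gap: 0.656
gripper_force: 0.0
```

```bash
python3 g.py green:.19 green:.068
```

```text
t 10.63 pos [0.663  0.0531 0.1822] gap 56.0 F [ 0.9 -0.6  0.8]
turn [-0.05  0.03 -0.04]
green:.19 shift mm [  15.9 -170.1   -7.6]
green:.068 shift mm [  16.  -170.   114.4]
```

In the tool's units: -170 mm / 300 = -0.5667, -167 mm / 300 = -0.5567.

Emit:
play_rows:
  increments:
    - [[0.0067,-0.05,0],[0,0,0],65]
    - [[0.0167,-0.1333,0],[0,0,0],70]
    - [[0.0267,-0.2333,0],[0,0,0],70]
    - [[0.0333,-0.3333,0],[0,0,0],70]
    - [[0.0433,-0.4333,0],[0,0,0],70]
    - [[0.05,-0.5167,0],[0,0,0],70]
    - [[0.0533,-0.5567,0],[0,0,0],70]
    - [[0.0533,-0.5667,0],[0,0,0],70]
    - [[0.0533,-0.5667,0],[0,0,0],70]
    - [[0.0533,-0.5667,0.05],[0,0,0],70]
    - [[0.0533,-0.5667,0.1333],[0,0,0],70]
    - [[0.0533,-0.5667,0.2167],[0,0,0],70]

```text
t: 11.63
tool_pos: [0.4989, 0.0902, 0.1157]
tool_rot: [2.356, 2.075, 0.005]
ft_force: [0.7, 0.1, -1.1]
finger_gap: 0.822
gripper_force: 0.0
```

In the tool's units: 49 mm / 300 = 0.1633, 46 mm / 300 = 0.1533.

Emit:
play_rows:
  increments:
    - [[0,0,0.0667],[0,0,0],70]
    - [[0,0,0.1233],[0,0,0],65]
    - [[0,0,0.1533],[0,0,0],60]
    - [[0,0,0.1633],[0,0,0],55]
    - [[0,0,0.1633],[0,0,0],48]
    - [[0,0,0.1633],[0,0,0],42]
    - [[0,0,0.1633],[0,0,0],37]
    - [[0,0,0.1633],[0,0,0],32]
    - [[0,0,0.1633],[0,0,0],22]
    - [[0,0,0.1633],[0,0,0],20]
    - [[0,0,0.1633],[0,0,0],20]
    - [[0,0,0.1633],[0,0,0],20]

```text
t: 12.63
tool_pos: [0.4974, 0.0909, 0.0677]
tool_rot: [2.357, 2.077, 0.003]
ft_force: [-3.9, -0.5, 7.3]
finger_gap: 0.383
gripper_force: 54.2
```

```bash
python3 g.py green:.068 p3:.19 p3:.088
```

```text
t 12.63 pos [0.4974 0.0909 0.0677] gap 32.7 F [-3.9 -0.5  7.3]
turn [ 0.07 -0.07 -0.01]
green:.068 shift mm [-0.7 -1.1 -0.3]
p3:.19 shift mm [ -98.2  169.5 -122.2]
p3:.088 shift mm [-98.4 169.3 -20.2]
```

The gap of 32.7 mm is below the 35 mm head and there is a wrist force, so I'll look before lifting.

```bash
python3 - <<'E'
from h import *
p,d=manip.snapshot('side'); w,_=manip.snapshot('wrist')
a=cv2.resize(p[120:260,200:360],None,fx=2.5,fy=2.5); b=w[:,120:520]
b=cv2.resize(b,(350,350)); cv2.imwrite('pics/g1.png',np.hstack([a,b]))
o=manip.get_obs(); print(o['finger_gap']*85.4,o['ft_force'],o['gripper_force'])
E
```

```text
32.7516275949043 [-2.19884107 -0.03908207  5.98388466] 54.209773938246855
```

View pics/g1.png

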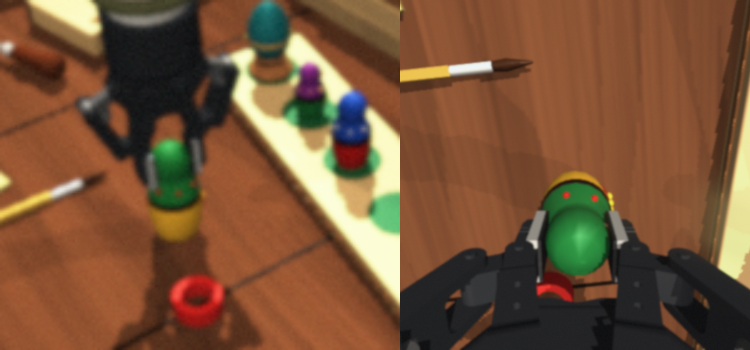

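The doll is upright and the pads look slightly low, near the neck. I'll reopen and regrip 4 mm higher.

In the tool's units: -4 mm / 300 = -0.0133.

Emit:
play_rows:
  increments:
    - [[0,0,0],[0,0,0],37]
    - [[0,0,0],[0,0,0],45]
    - [[0,0,0],[0,0,0],45]
    - [[0,0,-0.0133],[0,0,0],45]
    - [[0,0,-0.0133],[0,0,0],45]
    - [[0,0,-0.0133],[0,0,0],41]
    - [[0,0,-0.0133],[0,0,0],38]
    - [[0,0,-0.0133],[0,0,0],35]
    - [[0,0,-0.0133],[0,0,0],20]
    - [[0,0,-0.0133],[0,0,0],20]
    - [[0,0,-0.0133],[0,0,0],20]
    - [[0,0,-0.0133],[0,0,0],20]

```text
t: 13.73
tool_pos: [0.4966, 0.0906, 0.0706]
tool_rot: [-2.356, -2.077, 0.0]
ft_force: [-2.4, 0.0, 5.6]
finger_gap: 0.372
gripper_force: 58.1
```

```bash
python3 g.py green:.068 p3:.19
```

```text
t 13.73 pos [0.4966 0.0906 0.0706] gap 31.8 F [-2.4  0.   5.6]
turn [-0.03 -0.01 -0.02]
green:.068 shift mm [-0.4 -0.4  2.6]
p3:.19 shift mm [ -98.   170.  -119.5]
```

```bash
python3 - <<'E'
from h import *
p,d=manip.snapshot('side'); w,dw=manip.snapshot('wrist'); o=manip.get_obs()
a=cv2.resize(p[160:230,240:300],(480,560),interpolation=cv2.INTER_CUBIC)
cv2.imwrite('pics/g2.png',a)
c=cloud('side',d).reshape(-1,3); h=cv2.cvtColor(p,cv2.COLOR_BGR2HSV).reshape(-1,3)
m=(np.hypot(c[:,0]-.4965,c[:,1]-.0905)<.04)&(h[:,1]>120)&(h[:,0]>18)&(h[:,0]<90)&(c[:,2]>.005)
q=c[m]; 
for z0 in np.arange(.01,.1,.01):
    s=q[abs(q[:,2]-z0)<.005]
    if len(s)>5: print('h%.2f'%z0,len(s),'y-span',np.round([s[:,0].min(),s[:,0].max(),s[:,1].min(),s[:,1].max()],4))
print('zmax',q[:,2].max())
# dark/grey gripper pad pixels lowest
m=(np.hypot(c[:,0]-.4965,c[:,1]-.0905)<.06)&(h[:,1]<90)&(c[:,2]>.04)&(c[:,2]<.12); g=c[m]
for sgn in(-1,1):
    s=g[np.sign(g[:,0]-.4966)==sgn]; print(sgn,len(s),np.percentile(s[:,2],[0,2,5]).round(4),s[s[:,2]<.09].mean(0).round(4))
E
```

```text
h0.01 21 y-span [0.4777 0.5021 0.0686 0.084 ]
h0.02 42 y-span [0.4757 0.5057 0.0666 0.0876]
h0.03 57 y-span [0.4749 0.5101 0.0654 0.0864]
h0.04 56 y-span [0.475  0.5162 0.0652 0.0852]
h0.05 94 y-span [0.4748 0.5176 0.0653 0.0958]
h0.06 72 y-span [0.4766 0.5131 0.0673 0.0867]
h0.07 44 y-span [0.484  0.5103 0.0714 0.0838]
h0.08 52 y-span [0.4831 0.5119 0.0714 0.0839]
h0.09 104 y-span [0.4831 0.5131 0.0738 0.1012]
zmax 0.11055675257503472
-1 171 [0.0523 0.0671 0.0701] [0.4757 0.085  0.0784]
1 152 [0.0656 0.0691 0.0727] [0.5166 0.0785 0.0797]
```

View pics/g2.png

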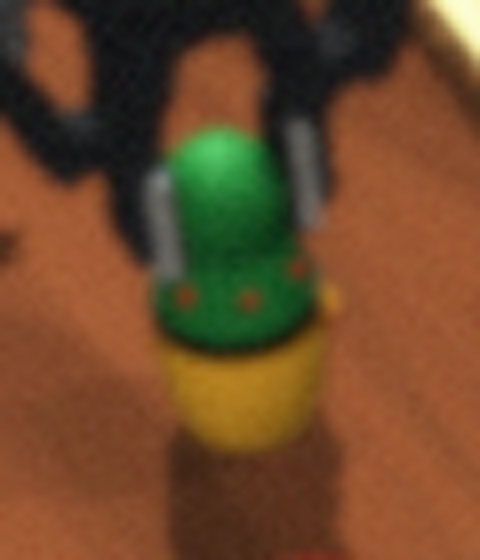

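```bash
python3 - <<'E'
from h import *
d0=np.load('side0.npy'); c0=cloud('side',d0)
p,d=manip.snapshot('side'); c=cloud('side',d); w,dw=manip.snapshot('wrist'); o=manip.get_obs(); cw=cloud('wrist',dw,o)
def sel(c,p,name):
    c=c.reshape(-1,3); h=cv2.cvtColor(p,cv2.COLOR_BGR2HSV).reshape(-1,3)
    q=c[(np.hypot(c[:,0]-.497,c[:,1]-.0908)<.03)&(h[:,1]>140)&(h[:,0]>18)&(h[:,0]<90)&(h[:,2]>40)]
    for z0,r in((.02,.0225),(.032,.024),(.045,.0232),(.08,.0175)):
        s=q[abs(q[:,2]-z0)<.004]
        if len(s)>8: f=circ(s,r); print(name,z0,len(s),f.x.round(4),np.abs(f.fun).mean().round(4))
    s=q[q[:,2]>.075]; 
    if len(s)>10:
        f=least_squares(lambda v:np.linalg.norm(s-v,axis=1)-.0175,[.497,.0908,.079],loss='soft_l1',f_scale=.002); print(name,'head sphere',f.x.round(4),len(s))
sel(c0,cv2.imread('pics/side0.png'),'before'); sel(c,p,'now'); sel(cw,w,'wrist now')
E
```

```text
before 0.02 34 [0.4971 0.0901] 0.0007
before 0.032 42 [0.4751 0.0518] 0.0033
before 0.045 51 [0.4969 0.0906] 0.0011
before 0.08 43 [0.4975 0.091 ] 0.0008
before head sphere [0.4972 0.0907 0.0793] 168
now 0.02 34 [0.4983 0.0897] 0.0007
now 0.032 46 [0.4751 0.0528] 0.0038
now 0.045 39 [0.4986 0.0902] 0.001
now 0.08 41 [0.4986 0.0909] 0.0008
now head sphere [0.4989 0.0903 0.0794] 158
wrist now 0.02 43 [0.5007 0.1331] 0.0018
wrist now 0.032 249 [0.4967 0.0891] 0.0005
wrist now 0.045 218 [0.4957 0.0883] 0.0006
wrist now 0.08 568 [0.4959 0.0886] 0.0004
wrist now head sphere [0.4959 0.0894 0.0779] 4050
```

In the tool's units: 7 mm / 300 = 0.0233, 3 mm / 300 = 0.01.

Emit:
play_rows:
  increments:
    - [[0,0,0],[0,0,0],37]
    - [[0,0,0],[0,0,0],46]
    - [[0,0,0],[0,0,0],46]
    - [[0,0,0.01],[0,0,0],46]
    - [[0,0,0.0233],[0,0,0],46]
    - [[0,0,0.0233],[0,0,0],43]
    - [[0,0,0.0233],[0,0,0],40]
    - [[0,0,0.0233],[0,0,0],37]
    - [[0,0,0.0233],[0,0,0],20]
    - [[0,0,0.0233],[0,0,0],20]
    - [[0,0,0.0233],[0,0,0],20]
    - [[0,0,0.0233],[0,0,0],20]

```text
t: 14.93
tool_pos: [0.4968, 0.0905, 0.0633]
tool_rot: [2.357, 2.077, 0.0]
ft_force: [-0.3, 0.6, -0.4]
finger_gap: 0.411
gripper_force: 56.1
```

```bash
python3 g.py green:.068 p3:.19
```

```text
t 14.93 pos [0.4968 0.0905 0.0633] gap 35.1 F [-0.3  0.6 -0.4]
turn [ 0.01 -0.   -0.02]
green:.068 shift mm [-0.3 -0.6 -4.7]
p3:.19 shift mm [ -98.   169.8 -126.6]
```

The gap now reads 35.1 mm with no side force, a clean grip. Carry to pad 3.

In the tool's units: 170 mm / 300 = 0.5667, -110 mm / 300 = -0.3667.

Emit:
play_rows:
  increments:
    - [[0,0,-0.0267],[0,0,0],20]
    - [[0,0,-0.0933],[0,0,0],20]
    - [[0,0,-0.1933],[0,0,0],20]
    - [[0,0,-0.2933],[0,0,0],20]
    - [[-0.02,0.0333,-0.3567],[0,0,0],20]
    - [[-0.06,0.1067,-0.3667],[0,0,0],20]
    - [[-0.1133,0.2,-0.3667],[0,0,0],20]
    - [[-0.1733,0.3,-0.3667],[0,0,0],20]
    - [[-0.23,0.4,-0.3667],[0,0,0],20]
    - [[-0.28,0.4867,-0.3667],[0,0,0],20]
    - [[-0.3133,0.5433,-0.3667],[0,0,0],20]
    - [[-0.3267,0.5667,-0.3667],[0,0,0],20]

```text
t: 15.93
tool_pos: [0.6544, -0.0313, 0.1733]
tool_rot: [2.359, 2.073, -0.002]
ft_force: [-0.9, 0.3, -1.4]
finger_gap: 0.412
gripper_force: 56.1
```

In the tool's units: 88 mm / 300 = 0.2933, 87 mm / 300 = 0.29.

Emit:
play_rows:
  increments:
    - [[0,0,0],[0,0,0],20]
    - [[0,0,0],[0,0,0],20]
    - [[0,0,0],[0,0,0],20]
    - [[0,0,0.0667],[0,0,0],20]
    - [[0,0,0.15],[0,0,0],20]
    - [[0,0,0.2267],[0,0,0],20]
    - [[0,0,0.2667],[0,0,0],20]
    - [[0,0,0.28],[0,0,0],20]
    - [[0,0,0.29],[0,0,0],20]
    - [[0,0,0.2933],[0,0,0],20]
    - [[0,0,0.2933],[0,0,0],20]
    - [[0,0,0.2933],[0,0,0],20]

```text
t: 16.93
tool_pos: [0.6539, -0.0281, 0.0867]
tool_rot: [2.356, 2.076, 0.002]
ft_force: [-0.2, -0.6, -0.7]
finger_gap: 0.41
gripper_force: 56.1
```

```bash
python3 g.py p3:.0835
```

```text
t 16.93 pos [ 0.6539 -0.0281  0.0867] gap 35.0 F [-0.2 -0.6 -0.7]
turn [ 0.12 -0.02 -0.02]
p3:.0835 shift mm [-0.  -0.9  3.2]
```

In the tool's units: 2 mm / 300 = 0.0067, 1 mm / 300 = 0.0033.

Emit:
play_rows:
  increments:
    - [[0,0,0.0033],[0,0,0],20]
    - [[0,0,0.0067],[0,0,0],20]
    - [[0,0,0.0067],[0,0,0],20]
    - [[0,0,0.0067],[0,0,0],20]
    - [[0,0,0.0067],[0,0,0],20]

```text
t: 17.35
tool_pos: [0.6533, -0.028, 0.0834]
tool_rot: [2.357, 2.077, 0.0]
ft_force: [0.9, 1.1, 0.4]
finger_gap: 0.409
gripper_force: 56.4
```

```bash
python3 g.py p3:.0835
```

```text
t 17.35 pos [ 0.6533 -0.028   0.0834] gap 34.9 F [0.9 1.1 0.4]
turn [ 0.01 -0.   -0.02]
p3:.0835 shift mm [ 0.  -0.3 -0.1]
```

In the tool's units: -130 mm / 300 = -0.4333, -125 mm / 300 = -0.4167.

Emit:
play_rows:
  increments:
    - [[0,0,0],[0,0,0],36]
    - [[0,0,0],[0,0,0],39]
    - [[0,0,0],[0,0,0],46]
    - [[0,0,0],[0,0,0],54]
    - [[0,0,0],[0,0,0],62]
    - [[0,0,0],[0,0,0],62]
    - [[0,0,-0.0333],[0,0,0],62]
    - [[0,0,-0.1],[0,0,0],62]
    - [[0,0,-0.2],[0,0,0],62]
    - [[0,0,-0.3167],[0,0,0],62]
    - [[0,0,-0.4167],[0,0,0],62]
    - [[0,0,-0.4333],[0,0,0],62]

```text
t: 18.35
tool_pos: [0.6556, -0.0288, 0.2209]
tool_rot: [2.352, 2.073, 0.011]
ft_force: [0.2, -0.7, -0.1]
finger_gap: 0.725
gripper_force: 0.0
```

```bash
python3 g.py red:.21 red:.080
```

```text
t 18.35 pos [ 0.6556 -0.0288  0.2209] gap 61.9 F [ 0.2 -0.7 -0.1]
turn [ 0.56 -0.07 -0.04]
red:.21 shift mm [-261.9 -165.8    9. ]
red:.080 shift mm [-262.  -167.1  139. ]
```

In the tool's units: -262 mm / 300 = -0.8733, -257 mm / 300 = -0.8567.

Emit:
play_rows:
  increments:
    - [[-0.0267,-0.0167,0],[0,0,0],65]
    - [[-0.1,-0.0633,0],[0,0,0],75]
    - [[-0.2,-0.1233,0],[0,0,0],75]
    - [[-0.3067,-0.19,0],[0,0,0],75]
    - [[-0.4133,-0.2567,0],[0,0,0],75]
    - [[-0.52,-0.3233,0],[0,0,0],75]
    - [[-0.6267,-0.39,0],[0,0,0],75]
    - [[-0.7267,-0.4533,0],[0,0,0],75]
    - [[-0.81,-0.5067,0],[0,0,0],75]
    - [[-0.8567,-0.5333,0],[0,0,0],75]
    - [[-0.8733,-0.5433,0],[0,0,0],75]
    - [[-0.8733,-0.5433,0],[0,0,0],75]

```text
t: 19.35
tool_pos: [0.4568, -0.2687, 0.2127]
tool_rot: [-2.359, -2.073, 0.001]
ft_force: [-0.2, 0.1, 0.1]
finger_gap: 0.878
gripper_force: 0.0
```

Emit:
play_rows:
  increments:
    - [[0,0,0],[0,0,0],75]
    - [[0,0,0],[0,0,0],75]
    - [[0,0,0],[0,0,0],75]
    - [[0,0,0],[0,0,0],75]

```text
t: 19.68
tool_pos: [0.4593, -0.2663, 0.213]
tool_rot: [-2.354, -2.08, 0.0]
ft_force: [0.1, 0.7, 0.4]
finger_gap: 0.881
gripper_force: 0.0
```

```bash
python3 g.py red:.080
```

```text
t 19.68 pos [ 0.4593 -0.2663  0.213 ] gap 75.3 F [0.1 0.7 0.4]
turn [-0.03 -0.    0.11]
red:.080 shift mm [ -1.5  -0.9 133. ]
```

In the tool's units: 133 mm / 300 = 0.4433, 127 mm / 300 = 0.4233.

Emit:
play_rows:
  increments:
    - [[0,0,0.0833],[0,0,0],75]
    - [[0,0,0.1833],[0,0,0],75]
    - [[0,0,0.2833],[0,0,0],75]
    - [[0,0,0.3733],[0,0,0],72]
    - [[0,0,0.4233],[0,0,0],67]
    - [[0,0,0.4433],[0,0,0],61]
    - [[0,0,0.4433],[0,0,0],55]
    - [[0,0,0.4433],[0,0,0],50]
    - [[0,0,0.4433],[0,0,0],45]
    - [[0,0,0.4433],[0,0,0],40]
    - [[0,0,0.4433],[0,0,0],28]
    - [[0,0,0.4433],[0,0,0],25]

```text
t: 20.68
tool_pos: [0.4591, -0.2681, 0.0821]
tool_rot: [2.356, 2.076, 0.002]
ft_force: [-3.6, 0.9, 5.6]
finger_gap: 0.466
gripper_force: 55.7
```

Emit:
play_rows:
  increments:
    - [[0,0,0],[0,0,0],25]
    - [[0,0,0],[0,0,0],25]
    - [[0,0,0],[0,0,0],25]

```text
t: 20.93
tool_pos: [0.4591, -0.2681, 0.0821]
tool_rot: [2.356, 2.076, 0.002]
ft_force: [-2.4, 0.8, 6.0]
finger_gap: 0.465
gripper_force: 55.7
```

```bash
python3 g.py red:.080 p4:.22
```

```text
t 20.93 pos [ 0.4591 -0.2681  0.0821] gap 39.7 F [-2.4  0.8  6. ]
turn [ 0.12  0.01 -0.04]
red:.080 shift mm [ 0.3 -0.9  2.1]
p4:.22 shift mm [ 180.6  162.6 -137.6]
```

Same as with green: the grip is slightly high, at 39.7 mm. Regrip 5 mm lower.

In the tool's units: 6 mm / 300 = 0.02, 3 mm / 300 = 0.01.

Emit:
play_rows:
  increments:
    - [[0,0,0],[0,0,0],44]
    - [[0,0,0],[0,0,0],53]
    - [[0,0,0],[0,0,0],53]
    - [[0,0,0.01],[0,0,0],53]
    - [[0,0,0.02],[0,0,0],53]
    - [[0,0,0.02],[0,0,0],50]
    - [[0,0,0.02],[0,0,0],47]
    - [[0,0,0.02],[0,0,0],44]
    - [[0,0,0.02],[0,0,0],28]
    - [[0,0,0.02],[0,0,0],25]
    - [[0,0,0.02],[0,0,0],25]
    - [[0,0,0.02],[0,0,0],25]

```text
t: 21.93
tool_pos: [0.4585, -0.2675, 0.0743]
tool_rot: [-2.357, -2.077, 0.0]
ft_force: [0.3, 0.1, 1.0]
finger_gap: 0.515
gripper_force: 58.3
```

```bash
python3 g.py red:.075 p4:.20
```

```text
t 21.93 pos [ 0.4585 -0.2675  0.0743] gap 44.0 F [0.3 0.1 1. ]
turn [-0.    0.   -0.02]
red:.075 shift mm [-0.2 -0.3 -0.7]
p4:.20 shift mm [ 180.1  163.  -125.7]
```

In the tool's units: -3 mm / 300 = -0.01, -1.5 mm / 300 = -0.005.

Emit:
play_rows:
  increments:
    - [[0,0,0],[0,0,0],46]
    - [[0,0,0],[0,0,0],53]
    - [[0,0,0],[0,0,0],53]
    - [[0,0,-0.005],[0,0,0],53]
    - [[0,0,-0.01],[0,0,0],53]
    - [[0,0,-0.01],[0,0,0],50]
    - [[0,0,-0.01],[0,0,0],47]
    - [[0,0,-0.01],[0,0,0],44]
    - [[0,0,-0.01],[0,0,0],28]
    - [[0,0,-0.01],[0,0,0],25]
    - [[0,0,-0.01],[0,0,0],25]
    - [[0,0,-0.01],[0,0,0],25]

```text
t: 22.93
tool_pos: [0.459, -0.2677, 0.0781]
tool_rot: [2.356, 2.077, 0.001]
ft_force: [-0.8, 2.1, 6.6]
finger_gap: 0.482
gripper_force: 57.1
```

```bash
python3 g.py red:.075 p4:.20
```

```text
t 22.93 pos [ 0.459  -0.2677  0.0781] gap 41.2 F [-0.8  2.1  6.6]
turn [ 0.07  0.   -0.02]
red:.075 shift mm [-0.1 -0.8  3.1]
p4:.20 shift mm [ 180.2  162.6 -121.8]
```

In the tool's units: 180 mm / 300 = 0.6, 167 mm / 300 = 0.5567.

Emit:
play_rows:
  increments:
    - [[0,0,-0.0133],[0,0,0],25]
    - [[0,0,-0.0467],[0,0,0],25]
    - [[0,0,-0.1133],[0,0,0],25]
    - [[0,0,-0.2],[0,0,0],25]
    - [[0.0167,0,-0.2733],[0,0,0],25]
    - [[0.0667,0,-0.3167],[0,0,0],25]
    - [[0.15,0,-0.3333],[0,0,0],25]
    - [[0.25,0,-0.3333],[0,0,0],25]
    - [[0.3567,0,-0.3333],[0,0,0],25]
    - [[0.4667,0,-0.3333],[0,0,0],25]
    - [[0.5567,0.0067,-0.3333],[0,0,0],25]
    - [[0.6,0.02,-0.3333],[0,0,0],25]

```text
t: 23.93
tool_pos: [0.4872, -0.0855, 0.1777]
tool_rot: [-2.351, -2.082, -0.001]
ft_force: [0.4, 1.0, -1.9]
finger_gap: 0.482
gripper_force: 56.9
```

```bash
python3 g.py p4:.178
```

```text
t 23.93 pos [ 0.4872 -0.0855  0.1777] gap 41.2 F [ 0.4  1.  -1.9]
turn [-0.02 -0.09  0.23]
p4:.178 shift mm [ -4.8 157.3  -0.3]
```

In the tool's units: 157 mm / 300 = 0.5233, 155 mm / 300 = 0.5167.

Emit:
play_rows:
  increments:
    - [[0,0,0],[0,0,0],25]
    - [[0,0.0267,0],[0,0,0],25]
    - [[0,0.0833,0],[0,0,0],25]
    - [[0,0.1667,0],[0,0,0],25]
    - [[0,0.26,0],[0,0,0],25]
    - [[0,0.3533,0],[0,0,0],25]
    - [[0,0.4333,0],[0,0,0],25]
    - [[0,0.49,0],[0,0,0],25]
    - [[0,0.5167,0],[0,0,0],25]
    - [[0,0.5233,0],[0,0,0],25]
    - [[0,0.5233,0],[0,0,0],25]
    - [[0,0.5233,0],[0,0,0],25]

```text
t: 24.93
tool_pos: [0.6423, -0.1109, 0.1772]
tool_rot: [2.358, 2.075, -0.002]
ft_force: [-0.3, 0.1, -1.4]
finger_gap: 0.484
gripper_force: 57.0
```

```bash
python3 g.py p4:.0985; python3 - <<'E'
from h import *
p,d=manip.snapshot('side'); cv2.imwrite('pics/r1.png',cv2.resize(p[80:300,260:480],None,fx=2,fy=2))
E
```

```text
t 24.93 pos [ 0.6423 -0.1109  0.1772] gap 41.4 F [-0.3  0.1 -1.4]
turn [-0.03  0.05 -0.12]
p4:.0985 shift mm [ 1.7  0.4 78.7]
```

View pics/r1.png

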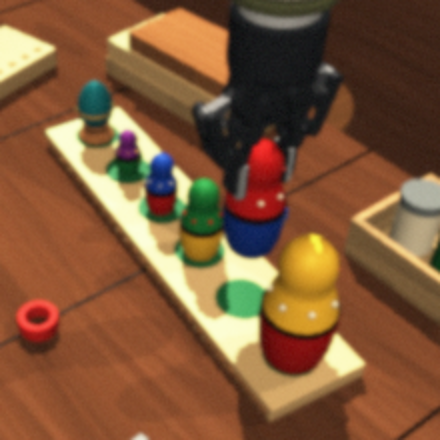

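Red hangs upright at (255,195) above pad 4, and the other three stand on their spots. Lower it.

In the tool's units: 78 mm / 300 = 0.26, 77 mm / 300 = 0.2567.

Emit:
play_rows:
  increments:
    - [[0,0,0],[0,0,0],25]
    - [[0,0,0.05],[0,0,0],25]
    - [[0,0,0.1167],[0,0,0],25]
    - [[0,0,0.1767],[0,0,0],25]
    - [[0,0,0.22],[0,0,0],25]
    - [[0,0,0.2367],[0,0,0],25]
    - [[0,0,0.2467],[0,0,0],25]
    - [[0,0,0.2533],[0,0,0],25]
    - [[0,0,0.2567],[0,0,0],25]
    - [[0,0,0.26],[0,0,0],25]
    - [[0,0,0.26],[0,0,0],25]
    - [[0,0,0.26],[0,0,0],25]

```text
t: 25.98
tool_pos: [0.6431, -0.1095, 0.0998]
tool_rot: [2.356, 2.077, 0.001]
ft_force: [-1.2, 0.2, -1.0]
finger_gap: 0.486
gripper_force: 57.0
```

```bash
python3 g.py p4:.098
```

```text
t 25.98 pos [ 0.6431 -0.1095  0.0998] gap 41.5 F [-1.2  0.2 -1. ]
turn [ 0.04 -0.   -0.02]
p4:.098 shift mm [ 0.1 -0.3  1.8]
```

Emit:
play_rows:
  increments:
    - [[0,0,0.0033],[0,0,0],25]
    - [[0,0,0.005],[0,0,0],25]
    - [[0,0,0.005],[0,0,0],25]
    - [[0,0,0.005],[0,0,0],43]
    - [[0,0,0.005],[0,0,0],46]
    - [[0,0,0.005],[0,0,0],52]
    - [[0,0,0.005],[0,0,0],60]
    - [[0,0,0.005],[0,0,0],66]
    - [[0,0,0.005],[0,0,0],66]
    - [[0,0,-0.0267],[0,0,0],66]
    - [[0,0,-0.0933],[0,0,0],66]
    - [[0,0,-0.1933],[0,0,0],66]

```text
t: 26.98
tool_pos: [0.6412, -0.109, 0.1557]
tool_rot: [-2.354, -2.075, 0.006]
ft_force: [1.0, 0.5, 1.0]
finger_gap: 0.774
gripper_force: 0.0
```

In the tool's units: -180 mm / 300 = -0.6, -170 mm / 300 = -0.5667.

Emit:
play_rows:
  increments:
    - [[0,0,-0.1],[0,0,0],66]
    - [[0,0,-0.2],[0,0,0],66]
    - [[0,-0.1167,-0.2667],[0,0,0],66]
    - [[0,-0.2333,-0.2667],[0,0,0],66]
    - [[0,-0.35,-0.2667],[0,0,0],66]
    - [[0,-0.4667,-0.2667],[0,0,0],66]
    - [[0,-0.5667,-0.2667],[0,0,0],66]
    - [[0,-0.6,-0.2667],[0,0,0],66]
    - [[0,-0.6,-0.2667],[0,0,0],66]
    - [[0,-0.6,-0.2667],[0,0,0],66]

```text
t: 27.82
tool_pos: [0.4646, -0.0867, 0.2384]
tool_rot: [2.356, 2.077, 0.004]
ft_force: [0.8, 1.1, 0.8]
finger_gap: 0.771
gripper_force: 0.0
```

```bash
python3 - <<'E'
from h import *
pads=dict(purple=(.6735,.1347),blue=(.6633,.0533),green=(.6530,-.0280),red=(.6428,-.1093),biggest=(.6338,-.1916))
D['biggest']=(0,0,.146,.052,.120,.072)
for n in('top','side'):
    p,d=manip.snapshot(n); cv2.imwrite(f'pics/{n}9.png',p); c=cloud(n,d).reshape(-1,3)
    for k,a in pads.items():
        H,hd,hh,bd=D[k][2:]; q=c[np.hypot(c[:,0]-a[0],c[:,1]-a[1])<.035]
        r=[]
        for z0,rr in((hh+.02,hd/2),(H/3+.02,bd/2)):
            s=q[abs(q[:,2]-z0)<.005]; r.append((circ(s,rr).x*1000-np.array(a)*1000).round(1).tolist() if len(s)>5 else None)
        print(n,k,'head/belly off mm',r,'ztop',np.percentile(q[:,2],99.5).round(4))
E
```

```text
top purple head/belly off mm [[-0.0, -2.2], [-0.5, -2.2]] ztop 0.0782
top blue head/belly off mm [[-1.6, -0.8], [-1.7, -1.2]] ztop 0.0954
top green head/belly off mm [[0.1, -1.9], [-0.3, -1.6]] ztop 0.1156
top red head/belly off mm [[-0.2, -2.3], [-0.7, -2.4]] ztop 0.1382
top biggest head/belly off mm [[-1.2, -1.0], None] ztop 0.1659
side purple head/belly off mm [[0.6, -1.0], [1.9, -1.0]] ztop 0.076
side blue head/belly off mm [[0.9, 0.6], [1.1, 0.1]] ztop 0.0969
side green head/belly off mm [[2.1, 0.0], [2.1, -0.1]] ztop 0.1163
side red head/belly off mm [[2.3, -0.3], [2.2, -0.7]] ztop 0.1379
side biggest head/belly off mm [[1.2, 1.0], [1.4, 1.2]] ztop 0.1659
```

View pics/top9.png

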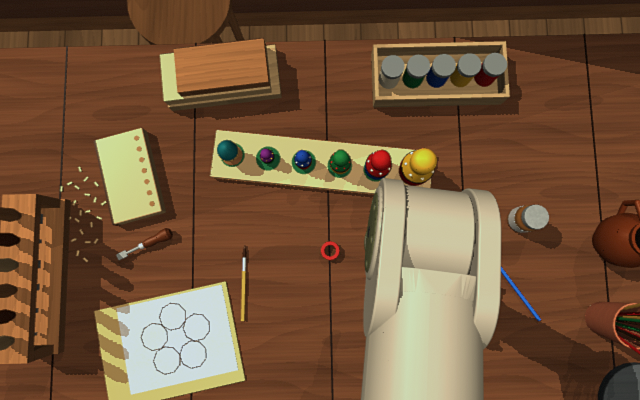

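All four dolls stand upright on their pads in falling order, purple (267,157), blue (303,160), green (340,163), red (378,165), each within about 2.5 mm of centre. The biggest has not moved and the arm is clear.

```bash
python3 -c "
from workcell import manip
print(manip.sign_off())"
```

```text
the job is handed in; nothing more can be done
None
```

The job is handed in: red, green, blue and purple stand upright on the four spots in falling order from the biggest doll, each within about 3 mm of centre by the cameras; the biggest did not move, and the verdict was not shown.

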